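# Centre-punch the marked bracket blank

### The arm

A 6-joint arm with a two-finger parallel gripper is mounted at the origin on the work surface. World frame = base frame: x ahead of the robot, y to its left, z up, the work surface at z = 0. Lengths are in m, angles in degrees, forces in N, time in s.
With the tool pointing down it reaches from about 0.325 to 0.75 m from the base axis. Payload 7.6 kg.
Tool frame: the origin (TCP) lies at the very end of the fingers, on their centre line; the grasp point (between the pads) lies 19 mm behind it; z points along the fingers, y is the line along which they close (so a half turn about z gives the same grasp; the last joint's range is limited). The gripper opens to 85 mm and grips with 20 to 120 N. Pads are 22 mm wide; open, the fingers measure 114 mm over their backs; the gripper's body (76 mm by 85 mm) begins 54 mm behind the grasp point. The pads swing forward as they close: fully open they stand 13 mm farther back than shut.
Start: joints at [-79.429, 2.991, 80.254, -0, 96.75, -4.028], TCP at [0.132, -0.508, 0.231] pointing down, gripper open.
Joint ranges: [-166.34, 166.34], [-52.06, 124.39], [6.96, 135.62], [-60.46, 240.46], [14.63, 156.25], [-167.68, 167.68]. Speed limits (degrees/s): [147.25, 147.25, 172.46, 180, 180, 180].

### API

Orientations are given as [roll, pitch, yaw] about the fixed x, y, z axes, in that order (R = Rz(yaw) Ry(pitch) Rx(roll)).
In Python, from cell import ctrl gives the robot as it stands. The module is installed in compiled form; this text tells all that it offers.
- The arm moves only by the tool move_arm, never from a script. Its argument "series" is a list that holds one entry, the list of rows, each a list of 5 numbers: the shift along the tool's x, y, z in parts of the range, where 1.0 means 100 cm, then the turn about the tool's z in normalised numbers (1 is 4 rad), then the finger opening in cm, from 0 to 8.54. A call has 1 to 8 rows; each row is the pose to reach, as a shift and turn from the pose commanded when the call began, along the tool's axes at that moment; what a row does not reach only later rows make up. A row lasts 1/10 s, in which the tool goes at most 50 mm and 8.59 degrees, less where a joint would pass 70% of its speed; a pose out of reach is approached as far as the arm can. A shift or turn number past 1, either way, is cut back to 1. A call with a gripper value outside its range is refused whole. The fingers move at their own pace and stop on an object; "newtons" is the grip in N (left out, the last holds). Time passes only in rows, so rows that repeat a pose let the fingers close. It gives the time, the measured TCP pose, the force, the opening and the grip force at its end, in the units of the state.
- ctrl.read_state(): the state, without advancing time (a new reading comes with each control period).
- ctrl.camera(name): name is "side" or "top" or "wrist"; returns a dict with "image" (384x512x3 uint8, red, green, blue), "fx", "fy", "cx", "cy" (pixels), "xyz" and "orientation" of the camera in the world; the wrist camera has in their place "mount" (4x4, takes a point from camera to tool coordinates, whose origin is the TCP and whose axes are the flange's). Camera axes: x right, y down, z forward; pixel columns grow to the right and rows downward; lengths in m; the calibration is good to about 2 mm. A picture is of the moment at which its call begins: read the wrist's pose just before it. There is no depth.
- ctrl.finish_job(): hands the job in; it is judged then, once.
Trained networks look in a picture, given as the dict that the camera call returned (one of the last four; its "shot" number tells which), for a name from the list of things; names that differ only in an ending like _2 or _b are one class to them, and where a whole thing is asked for, a point or a joint stands for the part that bears it (a point fixed in the world has none). Each returns a list of dicts, best first, with "p" (0 to 1); they miss things now and then, are a little off and sometimes report something else, mostly with a low value. They report only what shows in the picture. A call takes as long as a camera call. They do not tell look-alikes from the thing itself.
- ctrl.spot_in(picture, target): "bbox" ([left, top, width, height] in pixels, round what is visible of it).
The state is a dict: "clock": time; "qpos": joint angles; "joint_vel": joint speeds; "joint_efforts": joint torques, N m; "position": TCP position; "eef_rot": TCP orientation; "wrist_force": force on the tool from outside, world axes, zero at the start; "torque": the same for the moment, N m; "width": finger opening in m; "finger_force": force on a finger pad.
Only numpy, scipy, OpenCV 4.12 (cv2) and the standard library are available. Lean on these libraries where they do the work, as an engineer would, in place of code of your own. Each camera call takes 0.05 s, during which the arm holds its last target. There are 200 camera calls.

### The job

In the toy repair room, take the self-standing spring-loaded centre punch and set it down gently, upright, with its centre on the blue spot of the marked bracket blank (not on the drilled blank). Press its red cap straight down, past the resistance, until the hidden spring snaps and the cap is fully home; then let it spring back up and leave the punch standing on the spot. Do not snap it anywhere else.

Things in the scene. Friction and masses are not known exactly. Their poses are not given: they have to be found in the camera images.
- punch: Centre punch standing loose and upright on the 4 mm cork mat, 0.3 kg. From the underside up: round pale clear-plastic foot 52 mm wide, 14 mm high; steel barrel 30 mm in diameter, 14 to 64 mm; red cap 30 mm in diameter, flat top at 82 mm. Origin: centre of the underside, where the point strikes; z up its axis. Yaw does not matter. Grip the barrel about 45 mm above the underside.
- punch_cap (a joint): Travel of the red cap into the barrel: 0 up, grows when pressed, 0.010 m fully home (hard stop). It resists with about 5 N at first, rising to about 13 N some 4 mm down; then the hidden spring gives way and the resistance falls to about 4 N just short of the stop. Snapped beyond 8.5 mm. It springs back up by itself. Press the middle of its top with shut fingertips.
- mark (a point): Centre of the blue spot (24 mm wide, dark cross) on the aluminium top of the marked blank, 28 mm above the table; z up. The blank, 76 x 130 x 4 mm, is fixed on a plywood board 100 x 150 x 20 mm that does not move. The spot is on its long centre line (y), 25 mm from the middle, so the whole foot fits on the blank. Dark flat screw heads are at the other end.
- drilled_blank: The other blank, of the same shape and on the same kind of fixed board, with a black 12 mm hole instead of a blue spot: already done, not to be punched. Origin: centre of the board's underside, on the mat; z up, y along its length.
Mind the look-alikes: they are no part of the job. What is shaped like the part that bears mark but green or orange is not meant.

How it is judged:
By the outcome, as a careful person would: the job done as asked, in the order asked, and still so for the second after the job is handed in, with the robot touching nothing.
It also fails if it takes over 40 s, if anything falls off the work surface, if the arm or the gripper's body presses on something with over 40 N, if the wrist force passes 120 N, or if a joint passes its speed limit or range.

## Working session

There is one attempt and no reset: what is moved stays moved. The work goes in short steps, Python scripts to look and compute and a tool call to move; the robot and the scene stay as the last step left them, time stands still between calls to the robot, and variables do not carry over. Pictures are saved under pics/ and viewed, at most 10 in all, crops included, and the job is handed in when it is done.

Besides the shell and the picture viewer there is one more tool, called as name([rows], argument=value, ...), one row to a line, values as JSON. move_arm: Moves the arm, as the interface text tells. Its arguments: {"type":"object","properties":{"series":{"type":"array"},"newtons":{"type":"number"}},"required":["series"]}

```bash
mkdir -p pics; cat > h.py <<'E'
from cell import ctrl
import numpy as np, cv2
from scipy.spatial.transform import Rotation as R
def pose(c,st=None):
    if 'mount' in c:
        T=np.eye(4);T[:3,:3]=R.from_euler('xyz',st['eef_rot'],degrees=True).as_matrix();T[:3,3]=st['position']
        return T@np.array(c['mount'])
    T=np.eye(4);o=np.array(c['orientation'])
    T[:3,:3]=o if o.shape==(3,3) else R.from_euler('xyz',o,degrees=True).as_matrix();T[:3,3]=c['xyz'];return T
def w(c,T,u,v,z):
    d=T[:3,:3]@np.array([(u-c['cx'])/c['fx'],(v-c['cy'])/c['fy'],1]);o=T[:3,3]
    return o+d*(z-o[2])/d[2]
def px(c,T,p):
    q=T[:3,:3].T@(np.array(p)-T[:3,3]);return c['fx']*q[0]/q[2]+c['cx'],c['fy']*q[1]/q[2]+c['cy']
def save(n,im): cv2.imwrite('pics/'+n+'.png',np.ascontiguousarray(im[...,::-1]))
E
python3 - <<'E'
from h import *
ims=[]
st=ctrl.read_state();print(st)
for n in ['top','side']:
    c=ctrl.camera(n);print({k:v for k,v in c.items() if k!='image'});save(n,c['image']);
    for t in ['punch','punch_cap','mark','drilled_blank']:
        try:print(n,t,ctrl.spot_in(c,t))
        except Exception as e:print(t,e)
E
```

```text
{'clock': 0.0, 'qpos': array([-7.94275163e+01,  3.02761114e+00,  8.03132967e+01, -4.75074020e-04,
        9.67491623e+01, -4.02834280e+00]), 'joint_vel': array([ 0.01625201, -0.07025903, -0.12327225,  0.15292593,  0.02742737,
        0.11979858]), 'joint_efforts': array([ 6.76668751e-04, -3.81673050e+01, -3.60180187e+01,  1.24444301e-05,
        6.28826878e-03, -1.21472769e-05]), 'position': array([ 0.13230453, -0.50774551,  0.2304664 ]), 'eef_rot': array([-1.79910119e+02, -5.85671392e-03,  1.46007664e+01]), 'wrist_force': array([-1.09470403, -0.89112371, -0.33403968]), 'torque': array([-0.00387938,  0.01070231,  0.03084032]), 'finger_force': 0.0, 'width': 0.08538470698668403}
{'fx': 374.30064820952515, 'fy': 374.30064820952515, 'cx': 260.33295266368737, 'cy': 191.27666158993893, 'xyz': array([0.33406927, 0.15440514, 0.9277499 ]), 'orientation': array([-174.21969457,    0.72500606,  -89.35629393]), 'shot': 1}
top punch [{'bbox': [343.7, 163.4, 24.6, 24.4], 'p': 0.72}]
top punch_cap [{'bbox': [354.2, 169.4, 18.4, 8.6], 'p': 0.64}]
top mark [{'bbox': [77.5, 202.5, 74.2, 63.1], 'p': 0.95}, {'bbox': [230.5, 90.5, 63.2, 57.4], 'p': 0.85}, {'bbox': [178.9, 240.8, 70.8, 54.3], 'p': 0.73}]
top drilled_blank [{'bbox': [377.7, 101.7, 65.3, 46.3], 'p': 0.64}]
{'fx': 458.0057036619276, 'fy': 458.0057036619276, 'cx': 251.61769953102134, 'cy': 195.54024947698113, 'xyz': array([0.03445862, 0.94516895, 0.71138739]), 'orientation': array([-126.40184037,    0.91292444, -154.80688624]), 'shot': 2}
side punch [{'bbox': [258.5, 140.8, 20.8, 30.0], 'p': 0.84}]
side punch_cap [{'bbox': [264.9, 141.7, 13.8, 11.1], 'p': 0.45}]
side mark [{'bbox': [263.3, 239.8, 73.7, 64.1], 'p': 0.93}, {'bbox': [162.6, 305.4, 98.3, 78.6], 'p': 0.9}, {'bbox': [148.9, 170.4, 68.4, 48.9], 'p': 0.56}]
side drilled_blank [{'bbox': [218.1, 116.7, 48.1, 36.8], 'p': 0.73}]
```

```bash
python3 - <<'E'
from h import *
t=cv2.imread('pics/top.png')
cv2.imwrite('pics/t2.png',cv2.resize(t[60:320,60:460],(800,520),interpolation=cv2.INTER_CUBIC))
E
```

```text
(no output)
```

View pics/t2.png

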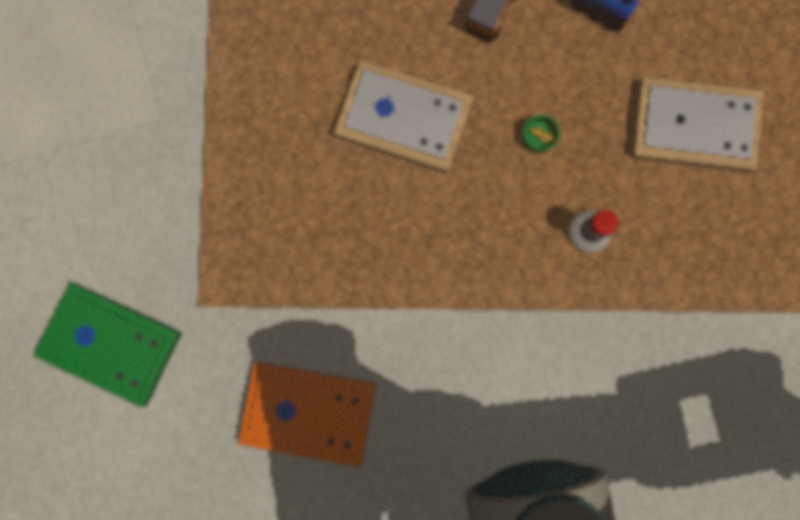

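View pics/side.png

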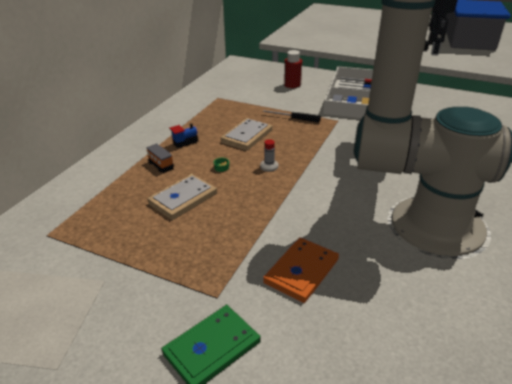

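The top crop shows four blanks, given here in crop pixels:
- The aluminium blank on plywood with the blue spot at (384,107) is the marked blank.
- The aluminium blank with the black hole at (680,119) is the drilled one.
- The green blank, spot (85,336), and the orange blank, spot (285,411), are look-alikes on the table.

The punch has its red cap at (605,222) and its foot at (590,231). The target is the white blank with the blue spot, because only it is aluminium on plywood. The enlarged crop confirms this.

```bash
python3 - <<'E'
from h import *
def cen(m,u,v,r=14):
    ys,xs=np.nonzero(m); k=(abs(xs-u)<r)&(abs(ys-v)<r); return xs[k].mean(),ys[k].mean(),k.sum()
for n,b,r in [('top',(252,113.5),(362,171)),('side',(175,195),(269,144))]:
    c=ctrl.camera(n);T=pose(c);i=c['image'].astype(int);Rr,G,B=i[...,0],i[...,1],i[...,2]
    mb=cen((B>Rr+30)&(B>G+20),*b); mr=cen((Rr>G+60)&(Rr>B+60),*r,10 if n=='top' else 8)
    print(n,mb,w(c,T,*mb[:2],.028),mr,w(c,T,*mr[:2],.086 if n=='top' else .077))
    if n=='top':
        print('foot',w(c,T,355,175.5,.018), 'board corners',[w(c,T,60+x/2,60+y/2,.024)[:2].round(3) for x,y in [(360,63),(472,96),(448,168),(335,132)]])
E
```

```text
top (np.float64(251.84126984126985), np.float64(113.2063492063492), np.int64(63)) [0.61855447 0.1899581  0.028     ] (np.float64(362.6074074074074), np.float64(170.63703703703703), np.int64(135)) [ 0.46845792 -0.06514859  0.086     ]
foot [ 0.46711935 -0.06414891  0.018     ] board corners [array([0.675, 0.22 ]), array([0.634, 0.081]), array([0.543, 0.11 ]), array([0.587, 0.25 ])]
side (np.float64(174.12820512820514), np.float64(195.23076923076923), np.int64(39)) [0.61857537 0.1893865  0.028     ] (np.float64(269.23728813559325), np.float64(141.83050847457628), np.int64(59)) [ 0.47205162 -0.07607645  0.077     ]
```

```bash
cat >> h.py <<'E'
def shift(p):
    s=ctrl.read_state();M=R.from_euler('xyz',s['eef_rot'],degrees=True).as_matrix()
    print('clock',s['clock'],'pos',s['position'].round(4),'rot',s['eef_rot'].round(2),'w',round(s['width'],4),'shift cm',(M.T@(np.array(p)-s['position'])*100).round(2))
E
python3 -c "
from h import *
shift([.468,-.065,.2])"
```

```text
clock 0.6 pos [ 0.1324 -0.5081  0.2313] rot [179.99  -0.    14.6 ] w 0.0853 shift cm [ 43.65 -34.42   3.13]
```

Units first: shifts go in shares of 100 cm and turns go in shares of 4 rad. So 43.6 cm / 100 = 0.436, -34.4 cm / 100 = -0.344.

move_arm([
  [[0.436,-0.344,0.01,0,8.54],[0.436,-0.344,0.01,0,8.54],[0.436,-0.344,0.01,0,8.54],[0.436,-0.344,0.01,0,8.54],[0.436,-0.344,0.01,0,8.54],[0.436,-0.344,0.01,0,8.54],[0.436,-0.344,0.01,0,8.54],[0.436,-0.344,0.01,0,8.54]],
])

```text
clock: 1.4
position: [0.3746, -0.1874, 0.2244]
eef_rot: [179.9, -0.0, 14.6]
wrist_force: [0.8, -0.9, -0.2]
width: 0.0856
finger_force: 0.0
```

```bash
python3 -c "
from h import *
shift([.468,-.065,.22])"
```

```text
clock 1.4 pos [ 0.3746 -0.1874  0.2244] rot [ 1.7994e+02 -5.0000e-02  1.4590e+01] w 0.0856 shift cm [12.12 -9.49  0.44]
```

In the tool's units: 12 cm / 100 = 0.12, -9.4 cm / 100 = -0.094.

move_arm([
  [[0.12,-0.094,0.01,0,8.54],[0.12,-0.094,0.01,0,8.54],[0.12,-0.094,0.01,0,8.54],[0.12,-0.094,0.01,0,8.54],[0.12,-0.094,0.01,0,8.54],[0.12,-0.094,0.01,0,8.54]],
])

```text
clock: 2.0
position: [0.4659, -0.0687, 0.2142]
eef_rot: [180.0, 0.0, 14.6]
wrist_force: [1.4, -0.5, 0.0]
width: 0.0852
finger_force: 0.0
```

```bash
python3 - <<'E'
from h import *
s=ctrl.read_state();c=ctrl.camera('wrist');T=pose(c,s);i=c['image'].astype(int)
print(T.round(3),s['joint_vel'].round(1),s['wrist_force'])
m=(i[...,0]>i[...,1]+60)&(i[...,0]>i[...,2]+60)
n,l,stt,ce=cv2.connectedComponentsWithStats(m.astype(np.uint8))
for k in range(1,n):
    if stt[k,4]>100:print(stt[k],ce[k],w(c,T,*ce[k],.086))
print(px(c,T,[.468,-.065,.086]))
save('w1',c['image']);shift([.468,-.065,.2])
E
```

```text
[[ 0.252 -0.928 -0.274  0.535]
 [-0.968 -0.241 -0.072 -0.051]
 [ 0.001  0.283 -0.959  0.356]
 [ 0.     0.     0.     1.   ]] [-1.1 -0.6  0.2  0.   0.1  0.1] [ 1.40498478 -0.49083003  0.0087027 ]
[236 167  32  32 809] [251.54140915 182.95673671] [ 0.46819394 -0.06586721  0.086     ]
(np.float64(250.56571368329355), np.float64(182.92422646686578))
clock 2.05 pos [ 0.4658 -0.069   0.2143] rot [ 1.7997e+02 -1.0000e-02  1.4510e+01] w 0.0851 shift cm [ 0.32 -0.33  1.43]
```

View pics/w1.png

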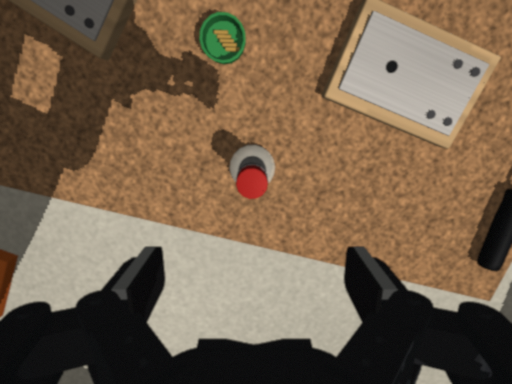

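The wrist view shows the punch with its cap at (252,183) and foot at (252,165), clear of its neighbours. The drilled blank is at upper right. The position agrees with the top camera.

In the tool's units: 10 cm / 100 = 0.1, 8 cm / 100 = 0.08.

move_arm([
  [[0.003,-0.003,0.04,0,8.54],[0.003,-0.003,0.08,0,8.54],[0.003,-0.003,0.1,0,8.54],[0.003,-0.003,0.1,0,8.54],[0.003,-0.003,0.1,0,8.54]],
])

```text
clock: 2.55
position: [0.4684, -0.0653, 0.1152]
eef_rot: [180.0, -0.1, 14.5]
wrist_force: [0.3, 0.0, 1.5]
width: 0.0853
finger_force: 0.0
```

```bash
python3 -c "
from h import *
shift([.468,-.0655,.030])"
```

```text
clock 2.55 pos [ 0.4684 -0.0653  0.1152] rot [ 1.7996e+02 -6.0000e-02  1.4500e+01] w 0.0853 shift cm [-0.05  0.    8.52]
```

In the tool's units: 8.5 cm / 100 = 0.085, 7.5 cm / 100 = 0.075.

move_arm([
  [[0,0,0.03,0,8.54],[0,0,0.06,0,8.54],[0,0,0.075,0,6],[0,0,0.085,0,5],[0,0,0.085,0,4.5],[0,0,0.085,0,4.0],[0,0,0.085,0,3.4],[0,0,0.085,0,3.2]],
], newtons=25)

```text
clock: 3.35
position: [0.469, -0.0645, 0.0302]
eef_rot: [179.9, -0.1, 14.6]
wrist_force: [0.1, -0.2, -0.7]
width: 0.0322
finger_force: 0.0
```

move_arm([
  [[0,0,0,0,2.6],[0,0,0,0,2.4],[0,0,0,0,2.2],[0,0,0,0,2.0],[0,0,0,0,2.0]],
], newtons=30)

```text
clock: 3.85
position: [0.4691, -0.0647, 0.0302]
eef_rot: [179.9, -0.1, 14.6]
wrist_force: [-1.2, -0.4, 6.4]
width: 0.0295
finger_force: 29.5
```

In the tool's units: -15 cm / 100 = -0.15, -12 cm / 100 = -0.12.

move_arm([
  [[0,0,-0.02,0,2.0],[0,0,-0.05,0,2.0],[0,0,-0.08,0,2.0],[0.03,-0.03,-0.08,0,2.0],[0.06,-0.06,-0.08,0,2.0],[0.09,-0.09,-0.08,0,2.0],[0.12,-0.12,-0.08,0,2.0],[0.15,-0.15,-0.08,0,2.0]],
], newtons=40)

```text
clock: 4.65
position: [0.5757, 0.1203, 0.108]
eef_rot: [-180.0, 0.1, 14.6]
wrist_force: [0.6, -0.7, -3.4]
width: 0.0291
finger_force: 40.5
```

In the tool's units: -5.9 cm / 100 = -0.059, -5 cm / 100 = -0.05.

move_arm([
  [[0.03,-0.03,0,0,2.0],[0.05,-0.05,0,0,2.0],[0.059,-0.059,0,0,2.0],[0.059,-0.059,0,0,2.0],[0.059,-0.059,0,0,2.0],[0.059,-0.059,0,0,2.0]],
])

```text
clock: 5.25
position: [0.6174, 0.1897, 0.1086]
eef_rot: [180.0, 0.1, 14.6]
wrist_force: [1.1, -1.0, -3.4]
width: 0.0292
finger_force: 40.5
```

```bash
python3 - <<'E'
from h import *
shift([.6185,.1897,.058])
s=ctrl.read_state();c=ctrl.camera('wrist');T=pose(c,s);save('w2',c['image'])
print(s['wrist_force'],px(c,T,[.6185,.1897,.028]))
c=ctrl.camera('side');save('s2',c['image'][100:250,100:300])
a=cv2.imread('pics/s2.png');b=cv2.imread('pics/w2.png')
a=cv2.resize(a,(400,300),interpolation=2)
cv2.imwrite('pics/m2.png',np.hstack([a,cv2.resize(b,(400,300))]))
E
```

```text
clock 5.25 pos [0.6174 0.1897 0.1086] rot [1.7999e+02 7.0000e-02 1.4550e+01] w 0.0292 shift cm [0.11 0.02 5.06]
[ 1.0652523  -1.00291392 -3.38561132] (np.float64(254.24983828861417), np.float64(200.68568349107238))
```

View pics/m2.png

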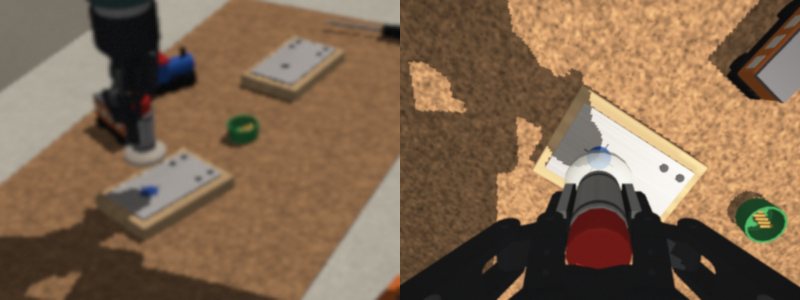

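The left half (side camera) shows the punch held upright above the marked blank. The right half (wrist camera) shows the blue spot at about (598,157), just beyond the clear foot. I'll check the in-hand offset with an overlay.

```bash
python3 - <<'E'
from h import *
s=ctrl.read_state();c=ctrl.camera('wrist');T=pose(c,s);p=s['position'];im=np.ascontiguousarray(c['image'][...,::-1])
im=cv2.resize(im,None,fx=2,fy=2,interpolation=2)
def circ(x,y,r,z,col):
    a=np.linspace(0,2*np.pi,60)
    q=np.array([px(c,T,[x+r*np.cos(t),y+r*np.sin(t),z]) for t in a])*2+.5
    cv2.polylines(im,[q.astype(np.int32)],True,col,1)
u=p[2]-.0262
circ(p[0],p[1],.026,u+.014,(0,255,0));circ(p[0],p[1],.015,u+.082,(255,255,0));circ(p[0],p[1],.026,u,(0,255,0))
circ(.6185,.1897,.012,.028,(0,255,255))
cv2.imwrite('pics/o.png',im[200:768,200:900]);print(T[:3,3],u)
E
```

```text
[0.68707636 0.20768963 0.25119273] 0.08290787768616383
```

View pics/o.png

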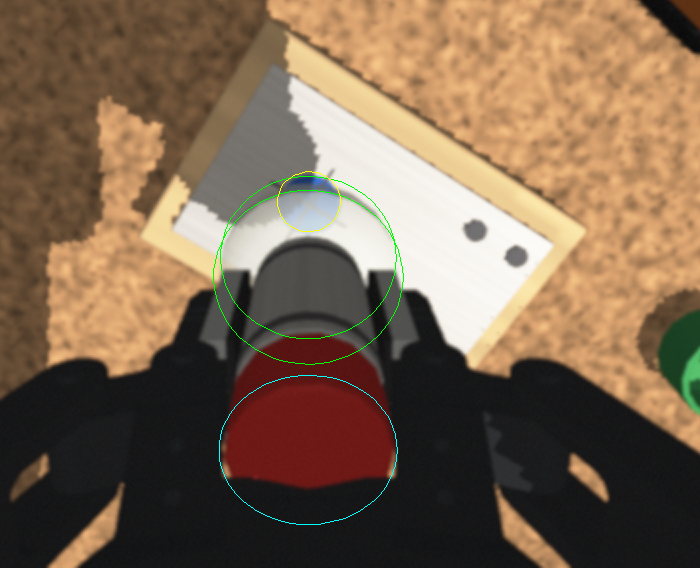

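The yellow ring fits the spot, and the cap sits about 1 mm toward −x of the tool centre. I'll correct for that and lower.

In the tool's units: 5 cm / 100 = 0.05, 4.8 cm / 100 = 0.048.

move_arm([
  [[0.002,0,0.015,0,2.0],[0.002,0,0.03,0,2.0],[0.002,0,0.04,0,2.0],[0.002,0,0.045,0,2.0],[0.002,0,0.048,0,2.0],[0.002,0,0.05,0,2.0],[0.002,0,0.05,0,2.0],[0.002,0,0.05,0,2.0]],
])

```text
clock: 6.2
position: [0.6201, 0.1912, 0.0597]
eef_rot: [180.0, -0.1, 14.6]
wrist_force: [0.5, 0.2, -3.8]
width: 0.0295
finger_force: 40.5
```

```bash
python3 - <<'E'
from h import *
shift([.6192,.1898,.0542])
s=ctrl.read_state();c=ctrl.camera('wrist');T=pose(c,s);p=s['position'];im=np.ascontiguousarray(c['image'][...,::-1])
im=cv2.resize(im,None,fx=2,fy=2,interpolation=2)
def circ(x,y,r,z,col):
    a=np.linspace(0,2*np.pi,60)
    q=np.array([px(c,T,[x+r*np.cos(t),y+r*np.sin(t),z]) for t in a])*2+.5
    cv2.polylines(im,[q.astype(np.int32)],True,col,1)
u=p[2]-.0262;x,y=p[:2]-.001*np.array([.968,.25])
circ(x,y,.026,u+.014,(0,255,0));circ(x,y,.015,u+.082,(255,255,0))
circ(.6185,.1897,.012,.028,(0,255,255))
cv2.imwrite('pics/o2.png',im[200:768,200:900])
E
```

```text
clock 6.2 pos [0.6201 0.1912 0.0597] rot [ 1.80e+02 -6.00e-02  1.46e+01] w 0.0295 shift cm [-0.13  0.11  0.55]
```

View pics/o2.png

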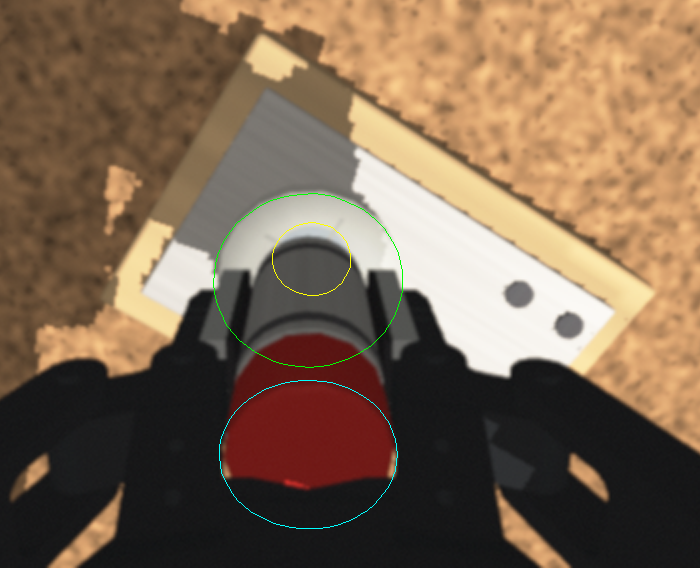

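The clear foot now covers the spot, with the yellow ring centred under the barrel at (312,258). I'll nudge about 1 mm and set it down slowly.

In the tool's units: 0.4 cm / 100 = 0.004, 0.35 cm / 100 = 0.0035.

move_arm([
  [[-0.001,0.001,0,0,2.0],[-0.001,0.001,0.001,0,2.0],[-0.001,0.001,0.002,0,2.0],[-0.001,0.001,0.003,0,2.0],[-0.001,0.001,0.0035,0,2.0],[-0.001,0.001,0.004,0,2.0],[-0.001,0.001,0.004,0,2.0],[-0.001,0.001,0.004,0,2.0]],
])

```text
clock: 7.05
position: [0.6191, 0.1899, 0.0551]
eef_rot: [180.0, 0.0, 14.6]
wrist_force: [-0.5, -0.9, -4.2]
width: 0.0292
finger_force: 40.5
```

```bash
python3 -c "
from h import *
shift([.6192,.1898,.0542]);print(ctrl.read_state()['wrist_force'])"
```

```text
clock 7.05 pos [0.6191 0.1899 0.0551] rot [179.99   0.    14.6 ] w 0.0292 shift cm [0.   0.01 0.09]
[-0.47236498 -0.87970228 -4.16918989]
```

XY is on target and it's still airborne at about 1 mm, so I'll lower in half-millimetre steps.

In the tool's units: 0.1 cm / 100 = 0.001, 0.08 cm / 100 = 0.0008.

move_arm([
  [[0,0,0.0003,0,2.0],[0,0,0.0006,0,2.0],[0,0,0.0008,0,2.0],[0,0,0.001,0,2.0],[0,0,0.001,0,2.0]],
])

```text
clock: 7.55
position: [0.6192, 0.1899, 0.0544]
eef_rot: [180.0, -0.0, 14.6]
wrist_force: [-1.3, 0.5, -0.3]
width: 0.0295
finger_force: 40.5
```

Contact made: the wrist force has lost the punch's weight. Releasing.

move_arm([
  [[0,0,0,0,3.1],[0,0,0,0,3.4],[0,0,0,0,4.0],[0,0,0,0,5.0],[0,0,0,0,6.5],[0,0,0,0,8],[0,0,0,0,8.54],[0,0,0,0,8.54]],
])

```text
clock: 8.35
position: [0.6191, 0.1899, 0.054]
eef_rot: [180.0, 0.0, 14.6]
wrist_force: [0.7, -0.3, 0.0]
width: 0.085
finger_force: 0.0
```

In the tool's units: -12 cm / 100 = -0.12, -11 cm / 100 = -0.11.

move_arm([
  [[0,0,-0.03,0,8.54],[0,0,-0.06,0,8.54],[0,0,-0.09,0,8.54],[0,0,-0.11,0,8.54],[0,0,-0.12,0,6],[0,0,-0.12,0,3],[0,0,-0.12,0,0],[0,0,-0.12,0,0]],
])

```text
clock: 9.15
position: [0.6185, 0.1897, 0.172]
eef_rot: [180.0, 0.2, 14.6]
wrist_force: [-0.4, 0.7, 0.1]
width: 0.028
finger_force: 0.0
```

```bash
python3 - <<'E'
from h import *
s=ctrl.read_state();c=ctrl.camera('wrist');T=pose(c,s);im=np.ascontiguousarray(c['image'][...,::-1])
shift([.6183,.1896,.12]);print(s['wrist_force'])
i=c['image'].astype(int);m=(i[...,0]>i[...,1]+60)&(i[...,0]>i[...,2]+60)
n,l,stt,ce=cv2.connectedComponentsWithStats(m.astype(np.uint8))
for k in range(1,n):
    if stt[k,4]>150:print(stt[k],ce[k],w(c,T,*ce[k],.110))
im=cv2.resize(im,None,fx=1.5,fy=1.5,interpolation=2)
def circ(x,y,r,z,col):
    q=np.array([px(c,T,[x+r*np.cos(t),y+r*np.sin(t),z]) for t in np.linspace(0,6.283,60)])*1.5+.25
    cv2.polylines(im,[q.astype(np.int32)],True,col,1)
circ(.6183,.1896,.026,.028+.014,(0,255,0));circ(.6183,.1896,.015,.11,(255,255,0));circ(.6185,.1897,.012,.028,(0,255,255))
cv2.imwrite('pics/o3.png',im)
E
```

```text
clock 9.2 pos [0.6186 0.1898 0.1722] rot [1.80e+02 1.70e-01 1.46e+01] w 0.0201 shift cm [-0.01  0.01  5.22]
[-0.43799019  0.74636169  0.05100351]
[ 234  188   41   43 1359] [254.01324503 208.89183223] [0.61923751 0.18986047 0.11      ]
```

View pics/o3.png

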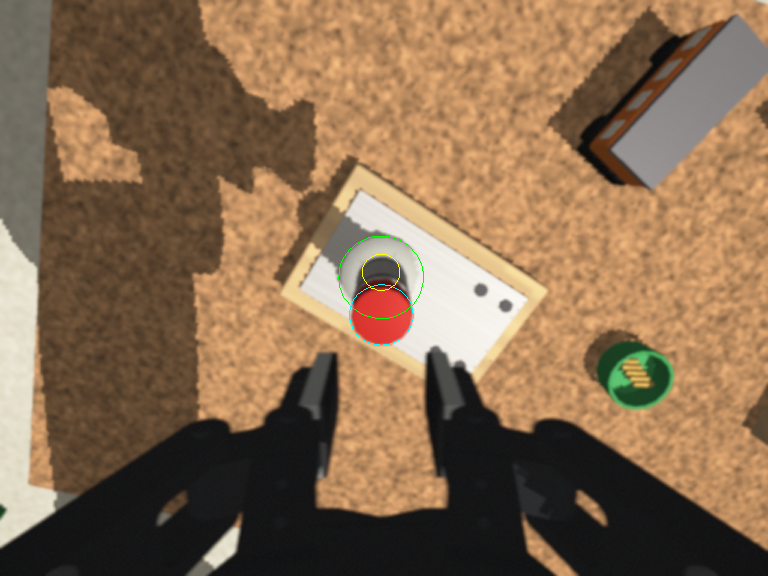

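The punch stands upright with its foot, cap and spot all on the predicted circles. Closing the fingers and approaching the cap.

In the tool's units: 5.5 cm / 100 = 0.055, 5.2 cm / 100 = 0.052.

move_arm([
  [[0,0,0,0,0],[0,0,0.01,0,0],[0,0,0.03,0,0],[0,0,0.045,0,0],[0,0,0.052,0,0],[0,0,0.055,0,0],[0,0,0.055,0,0],[0,0,0.055,0,0]],
], newtons=40)

```text
clock: 10.0
position: [0.6195, 0.19, 0.12]
eef_rot: [180.0, -0.1, 14.6]
wrist_force: [0.4, -0.2, 0.2]
width: 0.0003
finger_force: 0.0
```

```bash
python3 -c "
from h import *
shift([.6183,.1896,.110]);print(ctrl.read_state()['wrist_force'])"
```

```text
clock 10.0 pos [0.6195 0.19   0.12  ] rot [ 1.7999e+02 -8.0000e-02  1.4600e+01] w 0.0003 shift cm [-0.13  0.01  1.  ]
[ 0.36862317 -0.22481039  0.23815105]
```

In the tool's units: 1 cm / 100 = 0.01, 0.8 cm / 100 = 0.008.

move_arm([
  [[-0.001,0,0.003,0,0],[-0.001,0,0.006,0,0],[-0.001,0,0.008,0,0],[-0.001,0,0.01,0,0],[-0.001,0,0.01,0,0]],
])

```text
clock: 10.5
position: [0.6184, 0.1897, 0.1102]
eef_rot: [180.0, -0.1, 14.6]
wrist_force: [-0.9, -0.9, 2.2]
width: 0.0
finger_force: 1.1
```

Touching at z = 0.110. Now the press.

In the tool's units: 1.1 cm / 100 = 0.011, 1.05 cm / 100 = 0.0105.

move_arm([
  [[0,0,0.002,0,0],[0,0,0.004,0,0],[0,0,0.006,0,0],[0,0,0.008,0,0],[0,0,0.0095,0,0],[0,0,0.0105,0,0],[0,0,0.011,0,0],[0,0,0.011,0,0]],
])

```text
clock: 11.3
position: [0.6185, 0.1897, 0.1001]
eef_rot: [180.0, -0.1, 14.6]
wrist_force: [-3.9, -1.5, 8.6]
width: 0.0
finger_force: 4.5
```

In the tool's units: 0.1 cm / 100 = 0.001, 0.05 cm / 100 = 0.0005.

move_arm([
  [[0,0,0.0005,0,0],[0,0,0.001,0,0],[0,0,0.001,0,0]],
])

```text
clock: 11.6
position: [0.6188, 0.1898, 0.1001]
eef_rot: [180.0, -0.2, 14.6]
wrist_force: [-5.6, -1.4, 12.3]
width: -0.0003
finger_force: 6.4
```

The position holds at 0.1001 while the force rises, so the cap is on its hard stop after 10 mm of travel. Releasing slowly, straight up.

In the tool's units: -8 cm / 100 = -0.08, -6 cm / 100 = -0.06.

move_arm([
  [[0,0,-0.003,0,0],[0,0,-0.006,0,0],[0,0,-0.009,0,0],[0,0,-0.012,0,0],[0,0,-0.016,0,0],[0,0,-0.03,0,0],[0,0,-0.06,0,0],[0,0,-0.08,0,0]],
])

```text
clock: 12.4
position: [0.6185, 0.1897, 0.1795]
eef_rot: [180.0, -0.1, 14.6]
wrist_force: [0.8, -0.0, 0.1]
width: -0.0002
finger_force: 0.0
```

In the tool's units: -2 cm / 100 = -0.02.

move_arm([
  [[0,0,-0.02,0,0],[0,0,-0.02,0,0],[0,0,-0.02,0,0],[0,0,-0.02,0,0]],
])

```text
clock: 12.8
position: [0.6176, 0.1895, 0.1953]
eef_rot: [180.0, 0.2, 14.6]
wrist_force: [0.4, 0.2, -0.0]
width: 0.0003
finger_force: 0.0
```

```bash
python3 - <<'E'
from h import *
s=ctrl.read_state();c=ctrl.camera('wrist');T=pose(c,s);im=np.ascontiguousarray(c['image'][...,::-1])
print(s['clock'],s['position'],s['wrist_force'])
im=cv2.resize(im,None,fx=1.5,fy=1.5,interpolation=2)
def circ(x,y,r,z,col):
    q=np.array([px(c,T,[x+r*np.cos(t),y+r*np.sin(t),z]) for t in np.linspace(0,6.283,60)])*1.5+.25
    cv2.polylines(im,[q.astype(np.int32)],True,col,1)
circ(.6183,.1896,.026,.042,(0,255,0));circ(.6183,.1896,.015,.11,(255,255,0));circ(.6185,.1897,.012,.028,(0,255,255))
cv2.imwrite('pics/o4.png',im[:450])
E
```

```text
12.8 [0.61762698 0.18947566 0.19528532] [ 0.39336001  0.17633773 -0.00945548]
```

View pics/o4.png

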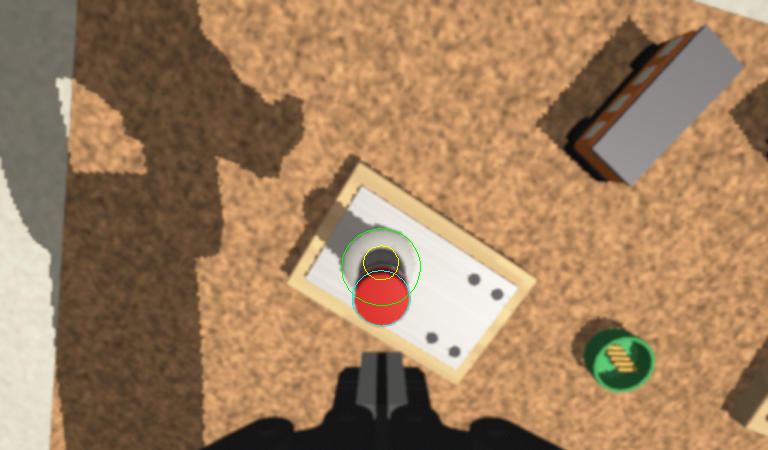

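The punch stands upright on the spot, foot centred at (381,265), and the cap is back at full height at (381,298). The robot is clear of everything.

```bash
python3 -c "
from cell import ctrl
print(ctrl.finish_job())"
```

```text
the job is handed in; nothing more can be done
None
```

I set the punch on the blue spot of the marked blank, pressed its cap fully home once, and left it standing there with the cap sprung back up; the job was handed in at about 13 s, and no verdict was returned.

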